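# Switch on the curing bench at its key pad

### The arm

A 7-joint arm with a two-finger parallel gripper is mounted at the origin on the work surface; the furniture and walls round the work are solid. World frame = base frame: x ahead of the robot, y to its left, z up, the work surface at z = 0. Lengths are in m, angles in rad, forces in N, time in s.
With the tool pointing down it reaches from about 0.4 to 0.875 m from the base axis. Payload 19.3 kg.
Tool frame: the origin (TCP) lies midway between the tips of the shut fingers; the grasp point (between the pads) lies 19 mm behind it; z points along the fingers, y is the line along which they close (so a half turn about z gives the same grasp; the last joint's range is limited). The gripper opens to 85 mm and grips with 20 to 120 N. Pads are 22 mm wide; open, the fingers measure 114 mm over their backs; the gripper's body (76 mm by 85 mm) begins 54 mm behind the grasp point. The pads swing forward as they close: fully open they stand 13 mm farther back than shut.
Start: joints at [1.25, 0.521, -0.036, 1.599, 0.021, 1.021, -0.113], TCP at [0.155, -0.605, 0.231] pointing down, gripper open.
Joint ranges: [-2.91, 2.91], [-0.3, 2.13], [-1.5, 1.42], [0.17, 2.43], [-1.26, 4.41], [0.16, 1.93], [-2.52, 2.52]. Speed limits (rad/s): [1.89, 1.89, 2.39, 2.39, 3.01, 3.01, 3.01].

### API

Orientations are given as [roll, pitch, yaw] about the fixed x, y, z axes, in that order (R = Rz(yaw) Ry(pitch) Rx(roll)).
In Python, from workcell import telemetry, grab_frame, calibration, bot, outline_of, landmark_of gives the robot as it stands. The module is installed in compiled form; this text tells all that it offers.
- The arm moves only by the shell command python3 -m inch 'ROWS' [FORCE]. ROWS is JSON, a list of rows, each a list of 7 numbers: the shift along the tool's x, y, z in m, then the turn, a rotation vector about the tool's x, y, z in rad, then the closure, from 0 (fully open) to 1 (shut). A call has 1 to 5 rows; each row shifts and turns the commanded pose from where the row before left it, along the tool's axes as they then stand; what a row does not reach is not made up. A row lasts 1/10 s, in which the tool goes at most 50 mm and 8.59 degrees, less where a joint would pass 70% of its speed; a pose out of reach is approached as far as the arm can. A call is refused whole if a number of a shift passes 0.05 or a number of a turn 0.15, either way. A call with a gripper value outside its range is refused whole. The fingers move at their own pace and stop on an object; FORCE is the grip in N (left out, the last holds). Time passes only in rows, so rows that do not move let the fingers close. It gives the time, the measured TCP pose, the force, the opening and the grip force at its end, in the units of the state.
- telemetry.observe(): the state, without advancing time (a new reading comes with each control period).
- grab_frame(name): name is "side" or "top" or "wrist"; returns the picture (400x640x3 uint8, red, green, blue); there is no depth.
- calibration(name): a dict with "fovy" (degrees; the focal length in pixels is half the picture's height over the tangent of half this angle, whatever the lens; pixels are square), "cx", "cy" (the principal point, pixels), "pose" (4x4, takes a point from camera to world coordinates). Camera axes: x right, y down, z forward; pixel columns grow to the right and rows downward; lengths in m; the calibration is good to about 2 mm. A picture is of the moment at which its call begins: read the wrist's pose just before it. calibration takes no time and is no camera call; for the wrist camera it gives the pose at the moment of the call.
- bot.job_done(): hands the job in; it is judged then, once.
Trained networks look in the newest picture that a camera, given by its name, has taken for a name from the list of things; names that differ only in an ending like _2 or _b are one class to them, and where a whole thing is asked for, a point or a joint stands for the part that bears it (a point fixed in the world has none). Each returns a list of dicts, best first, with "score" (0 to 1); they miss things now and then, are a little off and sometimes report something else, mostly with a low value. They report only what shows in the picture. A call takes as long as a camera call.
- outline_of(label, camera): "region" (400x640 bool, what is visible of it) and "rect" ([left, top, right, bottom] in pixels, round what is visible of it).
- landmark_of(label, camera): "xy" ([column, row] in pixels: a listed point, or the origin of a listed thing).
The state is a dict: "clock": time; "qpos": joint angles; "qd": joint speeds; "joint_efforts": joint torques, N m; "position": TCP position; "tool_rot": TCP orientation; "force": force on the tool from outside, world axes, zero at the start; "moment": the same for the moment, N m; "grip_width": finger opening in m; "finger_force": force on a finger pad.
Only numpy, scipy, OpenCV 4.12 (cv2) and the standard library are available. Lean on these libraries where they do the work, as an engineer would, in place of code of your own. Each camera call takes 0.05 s, during which the arm holds its last target. There are 200 camera calls.

### The job

Switch on the curing bench: on the four-key switch pad, gently press the round key all the way down with the fingertips, then the long bar-shaped key; each stays down by itself. Leave the square key and the cross-shaped key up, do not pick up or shift any of the things standing about, and finish with the hand clear of everything.

Things in the scene. Friction and masses are not known exactly. Their poses are not given: they have to be found in the camera images.
- pad: Switch pad fixed to the worktop: square aluminium plate on short feet, 150 x 150 mm, top 16 mm above the table, carrying four black 60 x 60 mm key modules in a 2 x 2 grid (key centres 66 mm apart, at x, y = +-33 mm in the pad's frame; any key may be in any of the four places). Origin: centre of the pad at table height; z up. Fixed; turned up to 0.3 rad either way from the robot's x.
- round_top (a point): Centre of the top face of the round key's white cap (a plain disc, 32 mm across). About 48 mm above the table when the key is up (10 mm proud of its black module, whose faceplate is 38 mm above the table). x and y axes are the pad's; z up.
- module_round: Black housing of the round key, 60 x 60 mm, fixed on the pad. Origin: centre of its underside, 16 mm above the table.
- key_round (a joint): How far the round key is pressed, m: 0 up, 0.007 fully down on its stop. The key slides straight down against about 3 N of friction (light damping), has no spring, and stays where it is left.
- bar_top (a point): Centre of the top face of the bar key's white cap (a long narrow bar, 15 x 44 mm, long side along the pad's y). About 48 mm above the table when the key is up (10 mm proud of its black module, whose faceplate is 38 mm above the table). x and y axes are the pad's; z up.
- module_bar: Black housing of the bar key, 60 x 60 mm, fixed on the pad. Origin: centre of its underside, 16 mm above the table.
- key_bar (a joint): How far the bar key is pressed, m: 0 up, 0.007 fully down on its stop. The key slides straight down against about 3 N of friction (light damping), has no spring, and stays where it is left.
- square_top (a point): Centre of the top face of the square key's white cap (a square block, 29 x 29 mm). About 48 mm above the table when the key is up (10 mm proud of its black module, whose faceplate is 38 mm above the table). x and y axes are the pad's; z up.
- module_square: Black housing of the square key, 60 x 60 mm, fixed on the pad. Origin: centre of its underside, 16 mm above the table.
- key_square (a joint): How far the square key is pressed, m: 0 up, 0.007 fully down on its stop. The key slides straight down against about 3 N of friction (light damping), has no spring, and stays where it is left.
- cross_top (a point): Centre of the top face of the cross key's white cap (a plus-shaped cross, arms 38 mm long and 11 mm wide). About 48 mm above the table when the key is up (10 mm proud of its black module, whose faceplate is 38 mm above the table). x and y axes are the pad's; z up.
- module_cross: Black housing of the cross key, 60 x 60 mm, fixed on the pad. Origin: centre of its underside, 16 mm above the table.
- key_cross (a joint): How far the cross key is pressed, m: 0 up, 0.007 fully down on its stop. The key slides straight down against about 3 N of friction (light damping), has no spring, and stays where it is left.
- dye_bottle: Small round dropper bottle with tall white cap, 26 mm across, 85 mm tall, standing beyond the pad. Loose, not to be moved. Origin: centre of its underside.
- gel_bottle: Small round bottle with black cap, 27 mm across, 69 mm tall, standing beyond the pad. Loose, not to be moved. Origin: centre of its underside.
- glitter_pot: Flat round clear pot, 26 mm across, 13 mm tall, between robot and pad. Loose, not to be moved. Origin: centre of its underside.
- mixing_cup: Shallow mixing cup with two ears, 44 x 71 mm, 21 mm tall, between robot and pad. Loose, not to be moved. Origin: centre of its underside.
- mould: Flat casting mould with round hollows, 72 x 106 mm, 9 mm tall, right of the pad, nearer the robot. Loose, not to be moved. Origin: centre of its underside.
- pointed_tweezers: Dark tweezers, 129 mm long, 10 mm tall, lying right of the pad, farther off. Loose, not to be moved. Origin: centre of its underside.

How it is judged:
By the outcome, as a careful person would: the job done as asked, in the order asked, and still so for the second after the job is handed in, with the robot touching nothing.
It also fails if it takes over 40 s, if anything falls off the work surface, if the arm or the gripper's body presses on something with over 40 N, if the wrist force passes 120 N, or if a joint passes its speed limit or range.

## Working session

There is one attempt and no reset: what is moved stays moved. The work goes in short steps, Python scripts to look and compute and a shell command to move; the robot and the scene stay as the last step left them, time stands still between calls to the robot, and variables do not carry over. Pictures are saved under pics/ and viewed, at most 10 in all, crops included, and the job is handed in when it is done.

```bash
mkdir -p pics; cat > h.py <<'E'
import numpy as np, cv2
from workcell import telemetry, grab_frame, calibration, bot, outline_of, landmark_of
def ray(cam,xy,z,c=None):
    c=c or calibration(cam); T=np.array(c["pose"]); f=200/np.tan(np.radians(c["fovy"])/2)
    d=T[:3,:3]@np.array([(xy[0]-c["cx"])/f,(xy[1]-c["cy"])/f,1]); o=T[:3,3]
    return o+d*(z-o[2])/d[2]
def save(n,im): cv2.imwrite("pics/"+n,im[:,:,::-1])
E
python3 - <<'E'
from h import *
s=telemetry.observe(); print(s)
ims=[]
for cam in ["top","side"]:
    im=grab_frame(cam); save(cam+".png",im)
    for l,z in [("round_top",.048),("bar_top",.048),("square_top",.048),("cross_top",.048),("pad",0)]:
        for r in landmark_of(l,cam)[:2]: print(cam,l,round(r["score"],2),np.round(r["xy"],1),ray(cam,r["xy"],z).round(4))
E
```

```text
{'clock': 0.0, 'qpos': array([ 1.24981775,  0.52204491, -0.03630925,  1.60000186,  0.02115519,
        1.02106261, -0.11277456]), 'qd': array([ 5.77722786e-05,  1.16007441e-04,  1.15189854e-03, -1.57473905e-03,
       -1.13660648e-03, -1.61596714e-04,  1.87182153e-03]), 'joint_efforts': array([ 2.49540853e-04, -9.27121210e+01,  1.98014170e+00, -3.69930482e+01,
        1.78232737e-02,  8.29210243e-03,  3.09889833e-05]), 'position': array([ 0.15498428, -0.6051394 ,  0.23070886]), 'tool_rot': array([-3.14046002e+00,  5.04056278e-05,  2.50754787e-01]), 'force': array([ 0.14707549,  0.18165999, -0.53691743]), 'moment': array([ 0.01853029,  0.00734553, -0.00578137]), 'finger_force': 0.0, 'grip_width': 0.08552088011564889}
top round_top 0.63 [253.3 174. ] [0.5917 0.0608 0.048 ]
top round_top 0.5 [220.5 199.5] [0.5367 0.1279 0.048 ]
top bar_top 0.69 [249.  202.8] [0.5294 0.0681 0.048 ]
top bar_top 0.54 [226.9 169.1] [0.6027 0.117  0.048 ]
top square_top 0.75 [254.5 173.2] [0.5935 0.0583 0.048 ]
top cross_top 0.56 [249.3 200.2] [0.535  0.0677 0.048 ]
top pad 0.62 [240.9 190.6] [0.5675 0.0937 0.    ]
side round_top 0.72 [265.6 258.7] [0.5416 0.1365 0.048 ]
side bar_top 0.49 [236.7 244.5] [0.6093 0.1211 0.048 ]
side square_top 0.67 [259.3 223.6] [0.594  0.0534 0.048 ]
side cross_top 0.73 [285.1 234.6] [0.5318 0.0663 0.048 ]
```

```bash
python3 - <<'E'
import cv2,numpy as np
a=cv2.imread("pics/top.png");b=cv2.imread("pics/side.png")
a=cv2.resize(a[110:260,160:360],(800,600),interpolation=3)
cv2.imwrite("pics/topc.png",a)
E
```

```text
(no output)
```

View pics/side.png

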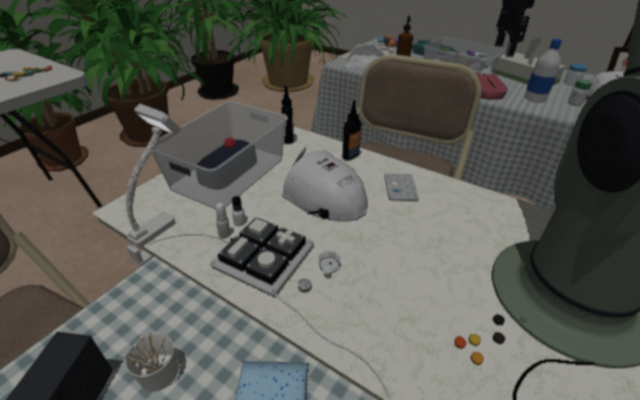

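```bash
sleep 0
```

```text
(no output)
```

View pics/topc.png

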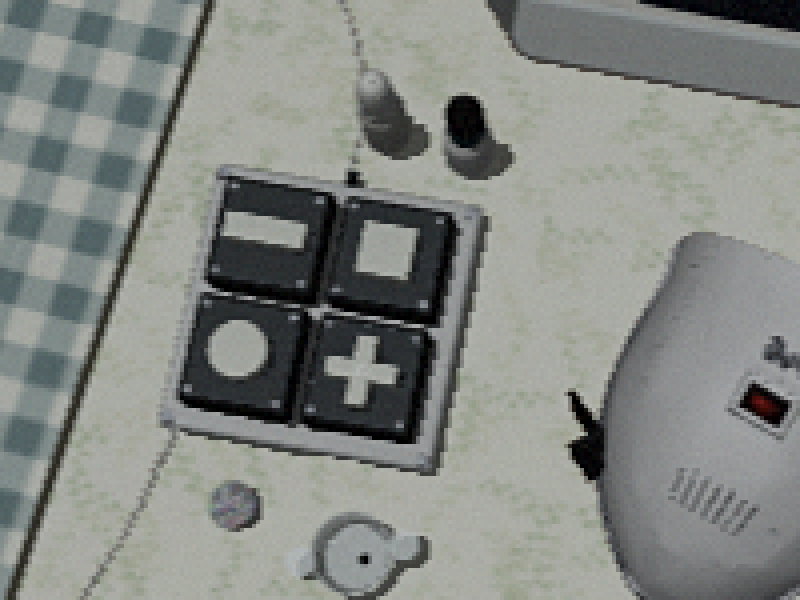

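The layout agrees between the networks and the pictures. The round key is near-left (side 266,259), the bar is far-left (237,245), the square far-right and the cross near-right. The lamp housing to the right is a tall obstacle, so I'll approach from high up.

```bash
python3 - <<'E'
from h import *
for n,p,z in [("round",(160+238/4,110+350/4),.048),("bar",(160+264/4,110+230/4),.048),("sq",(160+388/4,110+249/4),.048),("cross",(160+362/4,110+371/4),.048)]: print(n,ray("top",p,z).round(4))
print("lampbase",ray("side",(150,228),0).round(3))
E
python3 -m inch '[[0.042,-0.016,-0.01,0,0,0,1],[0.042,-0.016,-0.01,0,0,0,1],[0.042,-0.016,-0.01,0,0,0,1],[0.042,-0.016,-0.01,0,0,0,1],[0.042,-0.016,-0.01,0,0,0,1]]' 20
python3 -m inch '[[0.042,-0.016,-0.01,0,0,0,1],[0.042,-0.016,-0.01,0,0,0,1],[0.042,-0.016,-0.01,0,0,0,1],[0.018,-0.042,0,0,0,0,1],[0.018,-0.042,0,0,0,0,1]]'
```

```text
round [0.541  0.1301 0.048 ]
bar [0.6063 0.119  0.048 ]
sq [0.5955 0.053  0.048 ]
cross [0.5295 0.065  0.048 ]
lampbase [0.842 0.097 0.   ]
clock: 1.1
position: [0.3399, -0.4746, 0.2818]
tool_rot: [3.141, -0.0, 0.251]
force: [-0.9, -1.4, -0.0]
grip_width: 0.0123
finger_force: 0.0
clock: 1.6
position: [0.4635, -0.306, 0.3111]
tool_rot: [-3.141, -0.0, 0.251]
force: [-0.2, -0.4, 0.0]
grip_width: -0.0002
finger_force: 0.0
```

```bash
python3 -m inch '[[0.02,-0.04,0,0,0,0,1],[0.02,-0.04,0,0,0,0,1],[0.02,-0.04,0,0,0,0,1],[0.02,-0.04,0,0,0,0,1],[0.02,-0.04,0,0,0,0,1]]'
python3 -m inch '[[0.02,-0.04,0,0,0,0,1],[0.02,-0.04,0,0,0,0,1],[0.02,-0.04,0,0,0,0,1],[0.02,-0.04,0,0,0,0,1]]'
python3 -m inch '[[0,0,0,0,0,0.14,1],[0,0,0,0,0,0.14,1],[0,0,0,0,0,0.14,1],[0,0,0,0,0,0,1]]'
python3 - <<'E'
from h import *
s=telemetry.observe(); print(s["position"],s["tool_rot"],s["force"],s["clock"])
c=calibration("wrist"); im=grab_frame("wrist"); save("w1.png",im)
for l in ["round_top","bar_top","square_top","cross_top"]:
    for r in landmark_of(l,"wrist")[:2]: print(l,round(r["score"],2),np.round(r["xy"],1),ray("wrist",r["xy"],.048,c).round(4))
E
```

```text
clock: 2.1
position: [0.5102, -0.0875, 0.3116]
tool_rot: [3.141, -0.0, 0.251]
force: [-0.1, -0.2, 0.0]
grip_width: -0.0006
finger_force: 0.0
clock: 2.5
position: [0.548, 0.0874, 0.3115]
tool_rot: [3.141, -0.0, 0.251]
force: [0.9, 0.1, 1.5]
grip_width: 0.0001
finger_force: 0.0
clock: 2.9
position: [0.5479, 0.0858, 0.3114]
tool_rot: [3.141, -0.0, -0.172]
force: [-0.0, -0.8, -0.3]
grip_width: -0.0002
finger_force: 0.0
[0.54788785 0.08577331 0.31137959] [ 3.14146307e+00 -2.17733565e-04 -1.71736684e-01] [-0.02796492 -0.79628364 -0.28945873] 2.9
round_top 0.92 [285.4 164.4] [0.5449 0.1334 0.048 ]
bar_top 0.69 [287.3 115.4] [0.6034 0.1191 0.048 ]
square_top 0.61 [337.9 108.1] [0.6014 0.0577 0.048 ]
cross_top 0.83 [338.1 165.7] [0.532  0.0685 0.048 ]
cross_top 0.31 [286.6 110.6] [0.609  0.1188 0.048 ]
```

View pics/w1.png

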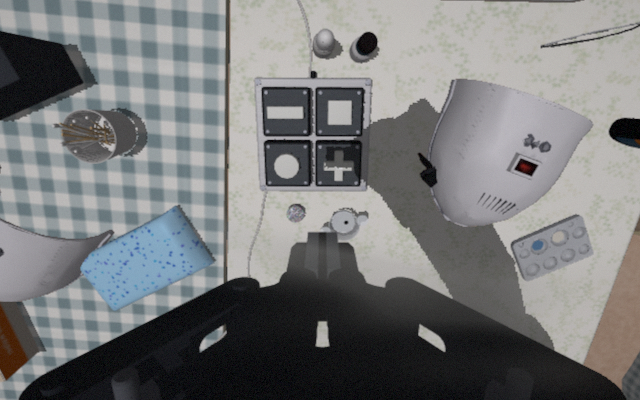

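The wrist view confirms the layout: round (287,166), bar (287,113), square (340,112), cross (339,165). I'll refine these with the cap blob centroids.

```bash
python3 - <<'E'
from h import *
im=cv2.imread("pics/w1.png",0); c=calibration("wrist")
loc=np.array([[-33,33],[33,33],[33,-33],[-33,-33]])/1000
P=[]
for n,(u,v) in dict(round=(287,166),bar=(287,113),sq=(340,112),cross=(339,165)).items():
    w=im[v-20:v+21,u-20:u+21]; m=cv2.threshold(w,0,255,cv2.THRESH_BINARY+cv2.THRESH_OTSU)[1]
    k,l,st,ce=cv2.connectedComponentsWithStats(m); i=l[20,20]
    p=ce[i]+[u-20,v-20]; P.append(ray("wrist",p,.048,c)[:2]); print(n,st[i],p.round(1),P[-1].round(4))
P=np.array(P); T=np.array([[.541,.1301],[.6063,.119],[.5955,.053],[.5295,.065]])
for Q,nm in((P,"wrist"),(T,"top"),((P+T)/2,"mean")):
    A=loc[[0,1,2]] ; B=Q[[0,1,2]]
    cm=B.mean(0); H=(A-A.mean(0)).T@(B-cm); th=np.arctan2(H[0,1]-H[1,0],H[0,0]+H[1,1])
    R=np.array([[np.cos(th),-np.sin(th)],[np.sin(th),np.cos(th)]])
    print(nm,th.round(3),((R@(loc-A.mean(0)).T).T+cm).round(4).tolist())
E
```

```text
round [  7   8  25  25 478] [286. 166.] [0.5426 0.1329]
bar [  0  14  36  12 431] [284.5 112.5] [0.6071 0.1218]
sq [  8   9  24  24 569] [339.4 112.4] [0.5962 0.0568]
cross [   0    0   41   41 1444] [339.4 164. ] [0.5339 0.0663]
wrist -0.169 [[0.5423, 0.1329], [0.6074, 0.1218], [0.5963, 0.0568], [0.5312, 0.0679]]
top -0.168 [[0.5412, 0.1297], [0.6063, 0.1187], [0.5953, 0.0536], [0.5302, 0.0647]]
mean -0.169 [[0.5418, 0.1313], [0.6068, 0.1203], [0.5958, 0.0552], [0.5307, 0.0663]]
```

```bash
python3 -m inch '[[-0.014,-0.044,0,0,0,0,1],[0,0,0.045,0,0,0,1],[0,0,0.045,0,0,0,1],[0,0,0.045,0,0,0,1],[0,0,0.045,0,0,0,1]]'
python3 -m inch '[[0,0,0.04,0,0,0,1],[0,0,0.03,0,0,0,1],[0,0,0.006,0,0,0,1],[0,0,0,0,0,0,1]]'
python3 - <<'E'
from h import *
save("w2.png",grab_frame("wrist"))
E
```

```text
clock: 3.65
position: [0.5414, 0.1313, 0.1299]
tool_rot: [-3.141, -0.001, -0.167]
force: [1.2, 0.9, -1.0]
grip_width: -0.0
finger_force: 0.0
clock: 4.05
position: [0.5413, 0.1313, 0.0551]
tool_rot: [3.141, 0.001, -0.168]
force: [0.5, -0.3, 1.0]
grip_width: 0.0
finger_force: 0.0
```

View pics/w2.png

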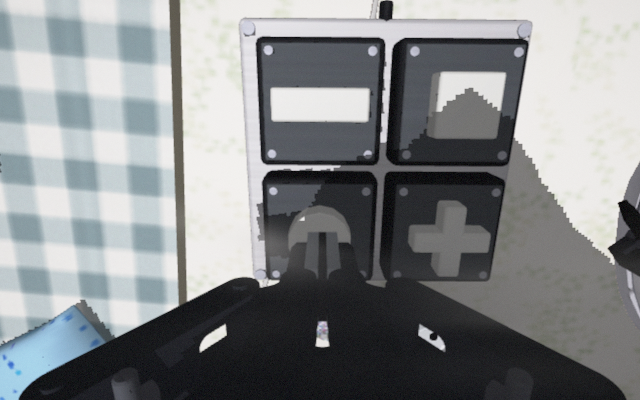

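The closed fingertips sit over the round cap (tips at 322,240, cap centre about 320,236). I'll press slowly.

```bash
python3 -m inch '[[0,0,0.003,0,0,0,1],[0,0,0.003,0,0,0,1],[0,0,0.002,0,0,0,1],[0,0,0.002,0,0,0,1],[0,0,0,0,0,0,1]]'
python3 -m inch '[[0,0,0.002,0,0,0,1],[0,0,0.001,0,0,0,1],[0,0,0,0,0,0,1]]'
```

```text
clock: 4.6
position: [0.5418, 0.1314, 0.0454]
tool_rot: [-3.141, -0.001, -0.169]
force: [0.6, 0.0, 1.2]
grip_width: -0.0001
finger_force: 0.5
clock: 4.9
position: [0.5415, 0.1314, 0.0422]
tool_rot: [-3.142, 0.0, -0.169]
force: [1.3, 0.0, 0.9]
grip_width: 0.0001
finger_force: 0.6
```

```bash
for i in 1; do python3 -m inch '[[0,0,0.001,0,0,0,1],[0,0,0,0,0,0,1]]'; done
python3 -m inch '[[0,0,0.001,0,0,0,1],[0,0,0,0,0,0,1]]'
```

```text
clock: 5.1
position: [0.5415, 0.1314, 0.0416]
tool_rot: [3.142, -0.0, -0.169]
force: [-1.1, 0.0, 7.8]
grip_width: -0.0001
finger_force: 3.9
clock: 5.3
position: [0.5415, 0.1314, 0.0413]
tool_rot: [3.141, -0.0, -0.169]
force: [-6.1, -2.3, 26.6]
grip_width: -0.0
finger_force: 13.3
```

The round key is on its stop (z = 41.3 mm, 27 N). I'll lift off, go to the bar key and check it.

```bash
python3 -m inch '[[0,0,-0.035,0,0,0,1],[0.033,0,0,0,0,0,1],[0.033,0,0,0,0,0,1],[0,0,0,0,0,0,1],[0,0,0.019,0,0,0,1]]'
python3 -m inch '[[0,0,0,0,0,0,1]]'
python3 - <<'E'
from h import *
save("w3.png",grab_frame("wrist"))
E
```

```text
clock: 5.8
position: [0.6078, 0.1202, 0.0574]
tool_rot: [-3.14, -0.002, -0.17]
force: [0.4, 0.1, -0.5]
grip_width: -0.0001
finger_force: 0.0
clock: 5.9
position: [0.6048, 0.1199, 0.0542]
tool_rot: [3.14, 0.004, -0.169]
force: [0.0, -0.1, 0.1]
grip_width: 0.0002
finger_force: 0.0
```

View pics/w3.png

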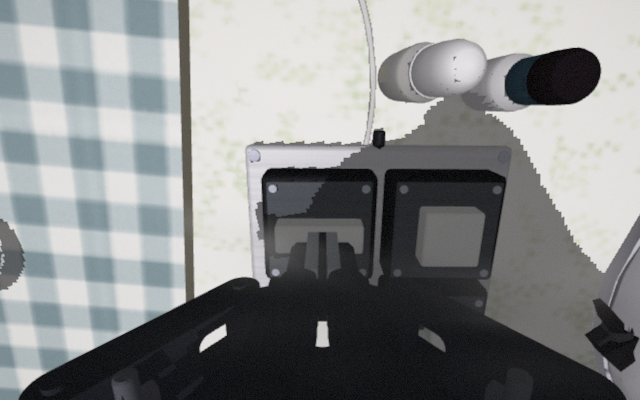

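The fingertips are over the bar (cap columns 276–364, tips at 322,238), and the bottles are clear of the hand. Pressing now.

```bash
python3 -m inch '[[0,0,0.003,0,0,0,1],[0,0,0.003,0,0,0,1],[0,0,0.002,0,0,0,1],[0,0,0.002,0,0,0,1],[0,0,0,0,0,0,1]]'
python3 -m inch '[[0,0,0.0015,0,0,0,1],[0,0,0.001,0,0,0,1],[0,0,0,0,0,0,1]]'
```

```text
clock: 6.45
position: [0.6066, 0.1203, 0.0463]
tool_rot: [-3.141, -0.0, -0.169]
force: [0.5, 0.3, 0.5]
grip_width: -0.0001
finger_force: 0.0
clock: 6.75
position: [0.6066, 0.1203, 0.0437]
tool_rot: [-3.142, -0.0, -0.169]
force: [-0.0, -0.7, 1.2]
grip_width: 0.0
finger_force: 0.0
```

```bash
python3 -m inch '[[0,0,0.001,0,0,0,1],[0,0,0.001,0,0,0,1],[0,0,0,0,0,0,1]]'
python3 -m inch '[[0,0,0.001,0,0,0,1],[0,0,0,0,0,0,1]]'
```

```text
clock: 7.05
position: [0.6066, 0.1202, 0.0417]
tool_rot: [3.142, 0.0, -0.169]
force: [0.3, -0.9, -0.4]
grip_width: 0.0001
finger_force: 0.0
clock: 7.25
position: [0.6066, 0.1203, 0.0415]
tool_rot: [3.142, -0.0, -0.169]
force: [-5.7, -0.8, 14.9]
grip_width: -0.0001
finger_force: 7.5
```

```bash
python3 -m inch '[[0,0,0.001,0,0,0,1],[0,0,0,0,0,0,1]]'
python3 -m inch '[[0,0,-0.04,0,0,0,1],[-0.01,0,-0.045,0,0,0,1],[-0.03,0,-0.04,0,0,0,1],[-0.04,0,-0.03,0,0,0,1],[-0.04,0,-0.03,0,0,0,1]]'
python3 -m inch '[[0,0,-0.03,0,0,0,1],[0,0,0,0,0,0,1]]'
python3 - <<'E'
from h import *
im=grab_frame("wrist"); save("w4.png",im[20:320,160:480].repeat(2,0).repeat(2,1))
print(telemetry.observe()["force"])
E
```

```text
clock: 7.45
position: [0.6067, 0.1203, 0.0413]
tool_rot: [3.141, -0.001, -0.169]
force: [-10.6, -2.1, 31.0]
grip_width: 0.0001
finger_force: 15.1
clock: 7.95
position: [0.4868, 0.1405, 0.2259]
tool_rot: [-3.142, -0.0, -0.17]
force: [1.1, 1.2, 0.5]
grip_width: 0.0002
finger_force: 0.0
clock: 8.15
position: [0.4891, 0.1412, 0.2586]
tool_rot: [-3.139, -0.005, -0.169]
force: [0.7, 0.3, -0.5]
grip_width: 0.0003
finger_force: 0.0
[ 0.75916996 -0.04157952 -0.81108175]
```

View pics/w4.png

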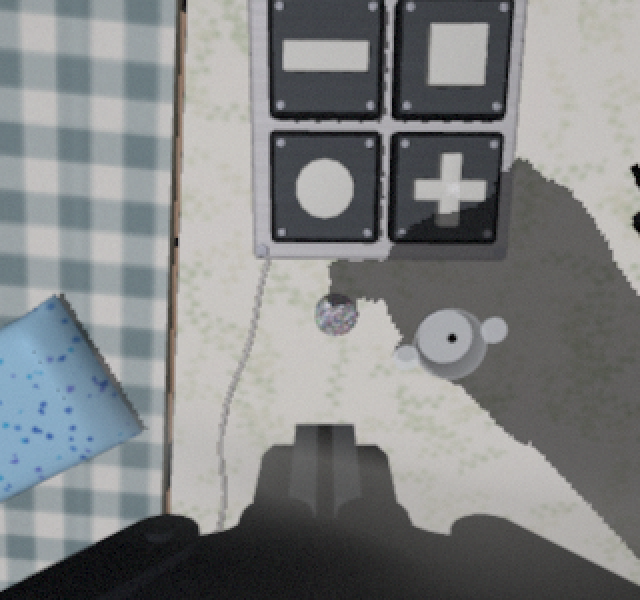

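The round (325,188) and bar (325,55) keys both bottomed out at 41.3 mm. The square and cross keys were not touched, the pot and cup are still in place, and the hand is clear.

```bash
python3 -m inch '[[0,0,0,0,0,0,1],[0,0,0,0,0,0,1]]'
python3 -c "
from h import *
print(bot.job_done())"
```

```text
clock: 8.4
position: [0.4881, 0.1402, 0.2537]
tool_rot: [3.141, 0.002, -0.17]
force: [-0.2, 0.2, -0.8]
grip_width: 0.0001
finger_force: 0.0
the job is handed in; nothing more can be done
None
```

I pressed the round key, then the bar key, down to their stops (about 30 N at most), left the square and cross keys untouched, and handed the job in at 8.4 s with the hand clear of everything.

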